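# Slide a power supply out over the riser's edge and hold it down for work underneath

## Task

I need to get at the screws under the transformer end of this power supply. Slide its mounting plate, transformer end first, out over the right-hand end of the monitor riser (the robot's right), flat on the riser all the way and never lifted or tipped, until the black pen line across the plate lies right along the riser's edge. It would tip over the edge there by itself, so hold it down flat on the riser and finish while still holding it; leave the other things on the bench alone.

Things in the scene. Friction and masses are not known exactly. Their poses are not given: they have to be found in the camera images.
- riser_edge (a point): Middle of the upper edge of the right-hand end (the robot's right) of the monitor riser, over which the plate is slid. The riser is a fixed light-wood shelf on the bench, 420 mm long, 250 mm deep, its flat top 100 mm above the bench. Axes: z up; x along this edge (125 mm of edge either way); y from this edge inward along the riser's length, so outward is -y.
- psu: Open power supply, 0.6 to 1 kg: aluminium plate 120 x 300 x 4 mm lying loose on the riser, parts fixed on top. Origin: centre of its underside; z up, x across its width, y along its length to the heat-sink end. By y: transformer -137 to -87 mm (49 high), circuit board -76 to -14 (40 high), pen line +15, heat sink +70 to +100, else bare. Centre of mass y = -37 mm: 52 mm outside the edge at the end.
- line_mid (a point): Middle of the black pen line on the plate's upper face, 4 mm above its underside; the line is 2 mm wide and runs the full 120 mm across the plate. It starts 90 to 170 mm inside the riser's edge, up to 12 degrees askew to it. Axes as psu.
- line_near (a point): End of the pen line at the plate's long side x = -60 mm (the side towards the robot). Axes as psu.
- line_far (a point): End of the pen line at the plate's long side x = +60 mm (the side away from the robot). Axes as psu.
- heatsink (a point): Centre, half-way up, of the finned heat sink, fixed firmly on the plate near its inner end, 70 mm inward (+y) of the pen line: 80 mm along x, 30 mm along y, 45 mm tall (top 49 mm above the plate's underside). It can be gripped across its 30 mm, with 50 mm of bare plate behind it and 84 mm in front, or pressed on. Axes as psu.
- multimeter: A dark grey hand multimeter lying on the bench to the right of the riser, 150 x 75 x 42 mm. Origin: centre of its underside. To be left alone.
- screwdriver: A black-handled screwdriver 190 mm long lying on the bench to the right. Origin: its underside, half-way along its length. To be left alone.
- mug: A white mug 80 mm across and 90 mm tall on the bench to the right. Origin: centre of its underside. To be left alone.
- mouse: A black computer mouse 100 x 58 x 34 mm on the bench to the right. Origin: centre of its underside. To be left alone.

How it is judged:
By the outcome, as a careful person would: the job done as asked, in the order asked, and still so for the second after the job is handed in, while the arm keeps its last pose, push and grip.
It also fails if it takes over 32 s, if anything falls off the work surface, if the arm or the gripper's body presses on something with over 40 N, if the wrist force passes 120 N, or if a joint passes its speed limit or range.

## Robot

A 6-joint arm with a two-finger parallel gripper is mounted at the origin on the work surface. World frame = base frame: x ahead of the robot, y to its left, z up, the work surface at z = 0. Lengths are in m, angles in rad, forces in N, time in s.
With the tool pointing down it reaches from about 0.275 to 0.85 m from the base axis. Payload 19 kg.
Tool frame: the origin (TCP) lies on the centre line of the jaws, within the pads' length; the fingertips stand 8 mm ahead of it and the grasp point (between the pads) lies 11 mm behind it; x points along the fingers, z is the direction in which the jaws open and shut, and the axes are right-handed (so a half turn about x gives the same grasp; the last joint's range is limited). The gripper opens to 85 mm and grips with 20 to 120 N. Pads are 22 mm wide; open, the fingers measure 114 mm over their backs; the gripper's body (76 mm by 85 mm) begins 54 mm behind the grasp point. The pads swing forward as they close: fully open they stand 13 mm farther back than shut.
Start: joints at [-1.358, 0.15, 1.437, -0, 1.554, -0.134], TCP at [0.195, -0.541, 0.239] pointing down, gripper open.
Joint ranges: [-2.8, 2.8], [-0.68, 2.1], [0.12, 2.68], [-1.39, 4.53], [0.16, 2.79], [-2.81, 2.81]. Speed limits (rad/s): [1.89, 1.89, 2.22, 3.01, 3.01, 3.01].

## Interface

Orientations are given as a unit quaternion [w, x, y, z].
In Python, from plant import arm gives the robot as it stands. The module is installed in compiled form; this text tells all that it offers.
- The arm moves only by the tool carry_out, never from a script. Its argument "commands" is a list of rows, each an object of numbers: "rx", "ry", "rz": the turn, a rotation vector about the tool's x, y, z in rad; "dx", "dy", "dz": the shift along the tool's x, y, z in cm; "gripper": the opening, from 0 (shut) to 1 (fully open). In form: [{"rx": .., "ry": .., "rz": .., "dx": .., "dy": .., "dz": .., "gripper": ..}, ...]. A call has exactly 10 rows; each row is the pose to reach, as a shift and turn from the pose commanded when the call began, along the tool's axes at that moment; what a row does not reach only later rows make up. A row lasts 1/12 s, in which the tool goes at most 41.7 mm and 7.16 degrees, less where a joint would pass 70% of its speed; a pose out of reach is approached as far as the arm can. A call with a gripper value outside its range is refused whole. The fingers move at their own pace and stop on an object; "grip_force" is the grip in N (left out, the last holds). Time passes only in rows, so rows that repeat a pose let the fingers close, or fill a call up. It gives the time, the measured TCP pose, the force and the opening at its end, in the units of the state.
- arm.get_state(): the state, without advancing time (a new reading comes with each control period).
- arm.snapshot(name): name is "scene" or "top" or "wrist"; returns a dict with "frame" (384x512x3 uint8, red, green, blue), "fx", "fy", "cx", "cy" (pixels), "pose" (4x4, takes a point from camera to world coordinates); the wrist camera has in their place "mount" (4x4, takes a point from camera to tool coordinates, whose origin is the TCP and whose axes are the tool frame's). Camera axes: x right, y up, looking along -z (the intrinsics and any distortion apply to the point x, -y, -z); pixel columns grow to the right and rows downward; lengths in m; the calibration is good to about 2 mm. The wrist camera is an equidistant fisheye: a pixel r from the principal point sees the ray r / f radians off the axis. A picture is of the moment at which its call begins: read the wrist's pose just before it. There is no depth.
- arm.hand_in(): hands the job in, once; it reports no verdict.
Trained networks look in the newest picture that a camera, given by its name, has taken for a name from the list of things; names that differ only in an ending like _2 or _b are one class to them, and where a whole thing is asked for, a point or a joint stands for the part that bears it (a point fixed in the world has none). Each returns a list of dicts, best first, with "p" (0 to 1); they miss things now and then, are a little off and sometimes report something else, mostly with a low value. They report only what shows in the picture. A call takes as long as a camera call.
- arm.boxes_of(camera, name): "uv" ([column, row] in pixels, amid what is visible of it).
- arm.trace(camera, name): "mask" (384x512 bool, what is visible of it) and "uv" ([column, row] in pixels, amid what is visible of it).
The state is a dict: "time": time; "qpos": joint angles; "qd": joint speeds; "joint_efforts": joint torques, N m; "tcp_pos": TCP position; "orientation": TCP orientation; "wrist_force": force on the tool from outside, world axes, zero at the start; "moment": the same for the moment, N m; "width": opening from 0.0 (shut) to 1.0 (fully open).
Only numpy, scipy, OpenCV 4.12 (cv2) and the standard library are available. Lean on these libraries where they do the work, as an engineer would, in place of code of your own. Each camera call takes 0.05 s, during which the arm holds its last target.

## Working session

There is one attempt and no reset: what is moved stays moved. The work goes in short steps, Python scripts to look and compute and a tool call to move; the robot and the scene stay as the last step left them, time stands still between calls to the robot, and variables do not carry over. Pictures are saved under pics/ and viewed, and the job is handed in when it is done.

Besides the shell and the picture viewer there is one more tool, called as name(argument=value, ...), one argument or row to a line, values as JSON. carry_out: Moves the arm, as the interface text tells. Its arguments: {"type":"object","properties":{"commands":{"type":"array","items":{"type":"object","properties":{"rx":{"type":"number"},"ry":{"type":"number"},"rz":{"type":"number"},"dx":{"type":"number"},"dy":{"type":"number"},"dz":{"type":"number"},"gripper":{"type":"number"}}}},"grip_force":{"type":"number"}},"required":["commands"]}

```bash
mkdir -p pics
python3 - <<'E'
from plant import arm
import cv2,numpy as np
s=arm.get_state(); print({k:np.round(v,4) for k,v in s.items()})
for n in ("scene","top","wrist"):
    d=arm.snapshot(n); cv2.imwrite(f"pics/{n}0.png",d["frame"][:,:,::-1])
    print(n,{k:np.round(v,4) for k,v in d.items() if k!="frame"})
    for o in ("psu","riser_edge","line_mid","line_near","line_far","heatsink"):
        try: print(o,[(np.round(b["uv"],1),round(b["p"],2)) for b in arm.boxes_of(n,o)[:2]])
        except Exception as e: print(o,e)
E
```

```text
{'time': np.float64(0.0), 'qpos': array([-1.358 ,  0.151 ,  1.438 ,  0.    ,  1.5538, -0.134 ]), 'qd': array([ 0.0014, -0.0006, -0.0017,  0.0002, -0.0001,  0.002 ]), 'joint_efforts': array([ 1.30000e-03, -7.13050e+01, -5.70868e+01, -1.00000e-04,
        9.00000e-03, -0.00000e+00]), 'tcp_pos': array([ 0.1954, -0.5405,  0.2387]), 'orientation': array([ 0.5784,  0.4065,  0.5791, -0.4059]), 'wrist_force': array([ 0.0206, -0.3872, -0.41  ]), 'moment': array([ 0.002 , -0.0673,  0.0214]), 'width': np.float64(0.9987)}
scene {'fx': np.float64(491.7544), 'fy': np.float64(491.7544), 'cx': np.float64(264.4653), 'cy': np.float64(196.4656), 'pose': array([[-0.7148, -0.4337,  0.5486,  1.2985],
       [ 0.6993, -0.4401,  0.5632,  0.6381],
       [-0.0028,  0.7862,  0.6179,  0.9197],
       [ 0.    ,  0.    ,  0.    ,  1.    ]])}
psu [(array([324. , 213.3]), 0.57)]
riser_edge [(array([378.9, 254.3]), 0.6), (array([235.3, 200.8]), 0.38)]
line_mid [(array([322.6, 209.3]), 0.63)]
line_near [(array([325.5, 210.6]), 0.87)]
line_far [(array([319.9, 212.1]), 0.8)]
heatsink [(array([319.9, 209.5]), 0.63)]
to
[... 304 characters left out ...]
su [(array([186.4, 223.6]), 0.67)]
riser_edge [(array([101.9, 225.4]), 0.57)]
line_mid [(array([184.2, 224.9]), 0.79)]
line_near [(array([183.1, 221.6]), 0.64), (array([387.7, 205.5]), 0.4)]
line_far [(array([181.7, 224.7]), 0.57)]
heatsink [(array([187.3, 226.6]), 0.78)]
wrist {'fx': np.float64(297.3186), 'fy': np.float64(297.3186), 'cx': np.float64(254.0295), 'cy': np.float64(195.3189), 'mount': array([[ 9.000e-04,  3.152e-01, -9.490e-01, -1.350e-01],
       [-7.000e-04,  9.490e-01,  3.152e-01,  8.240e-02],
       [ 1.000e+00,  4.000e-04,  1.100e-03, -2.000e-04],
       [ 0.000e+00,  0.000e+00,  0.000e+00,  1.000e+00]])}
psu []
riser_edge []
line_mid []
line_near []
line_far []
heatsink []
```

View pics/scene0.png

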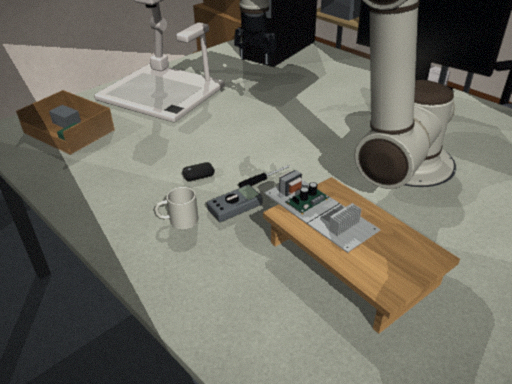

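View pics/top0.png

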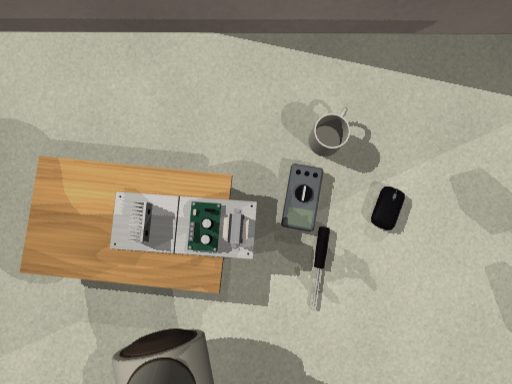

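View pics/wrist0.png

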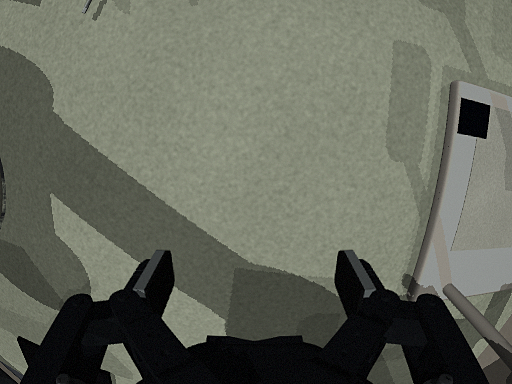

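Run:
```python
import cv2
im=cv2.imread("pics/top0.png")[150:320,70:300]
cv2.imwrite("pics/top0z.png",cv2.resize(im,None,fx=3.4,fy=3.4,interpolation=cv2.INTER_CUBIC))
```

```text
(no output)
```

View pics/top0z.png

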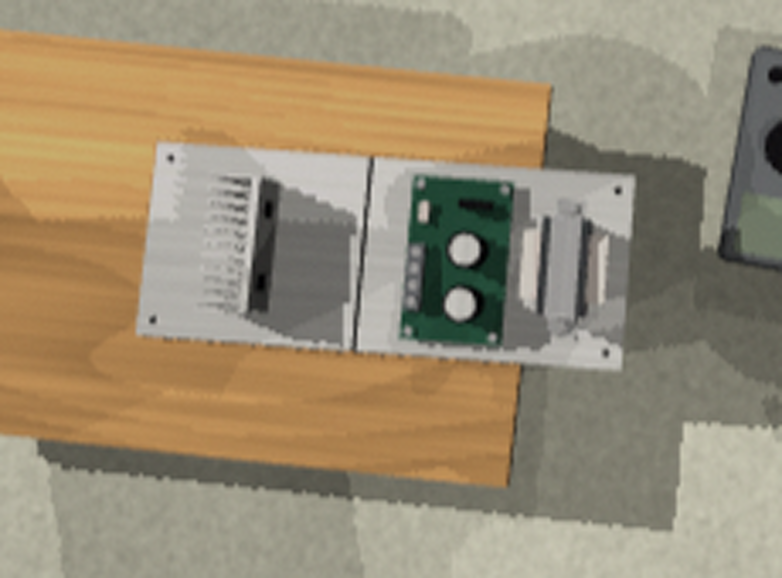

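```bash
cat > h.py <<'E'
import numpy as np,cv2
TOP=dict(f=380.2575,c=(252.412,189.889),P=None)
def ray(d,uv):
    P=d["pose"];v=np.array([(uv[0]-d["cx"])/d["fx"],-(uv[1]-d["cy"])/d["fy"],-1.])
    return P[:3,3],P[:3,:3]@v
def pt(d,uv,z):
    o,r=ray(d,uv);return o+r*(z-o[2])/r[2]
def proj(d,p):
    P=d["pose"];q=P[:3,:3].T@(np.asarray(p)-P[:3,3]);return np.array([d["cx"]-d["fx"]*q[0]/q[2],d["cy"]+d["fy"]*q[1]/q[2]])
E
python3 - <<'E'
from plant import arm
from h import *
d=arm.snapshot("top"); np.save("pics/top.npy",d["frame"])
print(arm.get_state()["time"])
Z=lambda u,v:(70+(u+.5)/3.4-.5,150+(v+.5)/3.4-.5)
R={k:pt(d,Z(*v),.1) for k,v in dict(rf=(551,85),rn=(508,487)).items()}
R["lf"]=pt(d,(40,157),.1);R["ln"]=pt(d,(22,272),.1)
Q={k:pt(d,Z(*v),.104) for k,v in dict(TL=(157,142),TR=(634,174),BR=(622,370),BL=(137,335),lfar=(373,157),lnear=(355,352)).items()}
for k,v in {**R,**Q}.items(): print(k,v.round(4))
n=np.linalg.norm
print("riser",n(R['rf']-R['rn']),n(R['lf']-R['rf']),n(R['ln']-R['rn']),"plate",n(Q['TL']-Q['TR']),n(Q['BL']-Q['BR']),n(Q['TL']-Q['BL']),n(Q['TR']-Q['BR']),n(Q['lfar']-Q['lnear']))
a=lambda p,q:np.degrees(np.arctan2(*(p-q)[1::-1]))
print("ang edge",a(R['rf'],R['rn']),"long riser",a(R['lf'],R['rf']),"line",a(Q['lfar'],Q['lnear']),"plate long",a(Q['TL'],Q['TR']),a(Q['BL'],Q['BR']))
print([arm.get_state()[k] for k in ('tcp_pos','qpos')])
E
```

```text
1.1
rf [ 0.6187 -0.0673  0.1   ]
rn [ 0.3705 -0.0442  0.1   ]
lf [0.655  0.3486 0.1   ]
ln [0.4101 0.3691 0.1   ]
TL [0.5805 0.179  0.104 ]
TR [ 0.5623 -0.12    0.104 ]
BR [ 0.4416 -0.1133  0.104 ]
BL [0.4609 0.1857 0.104 ]
lfar [0.5719 0.0433 0.104 ]
lnear [0.4514 0.0509 0.104 ]
riser 0.24931993096608257 0.41743658331231887 0.4152075244238875 plate 0.2996075458700822 0.29961192736373715 0.11988180435267277 0.12081825684301564 0.12075045528400367
ang edge -5.311068995222682 long riser 85.02109334273578 line -3.6281405426356983 plate long 86.50258417593093 86.3235033090567
[array([ 0.19540935, -0.54075213,  0.23928454]), array([-1.35800659e+00,  1.50482220e-01,  1.43738426e+00,  6.02947057e-06,
        1.55379796e+00, -1.33988869e-01])]
```

```bash
cat >> h.py <<'E'
from scipy.spatial.transform import Rotation as Ro
def R_of(s):
    w,x,y,z=s["orientation"];return Ro.from_quat([x,y,z,w])
def down(yaw): # tool x down, tool z horizontal at heading yaw(deg)
    a=np.radians(yaw);z=np.array([np.cos(a),np.sin(a),0]);x=np.array([0,0,-1.]);return Ro.from_matrix(np.column_stack([x,np.cross(z,x),z]))
def cmd(p0,R0,p1,R1):
    return ((R0.inv().apply(np.asarray(p1)-p0))*100).round(3),(R0.inv()*R1).as_rotvec().round(4)
E
python3 - <<'E'
from plant import arm
from h import *
s=arm.get_state();R0=R_of(s);print(R0.as_matrix().round(3))
z=R0.as_matrix()[:,2];print(np.degrees(np.arctan2(z[1],z[0])))
for y in (86.4,-93.6): print(y,cmd(s["tcp_pos"],R0,[.516,.117,.2],down(y)))
E
```

```text
[[-0.    0.94  0.34]
 [ 0.    0.34 -0.94]
 [-1.    0.   -0.  ]]
-70.13105543731953
86.4 (array([  3.933,  52.506, -50.964]), array([-2.732e+00,  0.000e+00, -1.000e-04]))
-93.6 (array([  3.933,  52.506, -50.964]), array([ 4.096e-01, -1.000e-04, -0.000e+00]))
```

carry_out(
  commands=[
    {"dx": 0.4,"dy": 5.2,"dz": -5.1,"rx": 0.04,"gripper": 1},
    {"dx": 0.8,"dy": 10.5,"dz": -10.2,"rx": 0.08,"gripper": 1},
    {"dx": 1.2,"dy": 15.8,"dz": -15.3,"rx": 0.12,"gripper": 1},
    {"dx": 1.6,"dy": 21,"dz": -20.4,"rx": 0.16,"gripper": 1},
    {"dx": 2,"dy": 26.2,"dz": -25.5,"rx": 0.2,"gripper": 1},
    {"dx": 2,"dy": 31.5,"dz": -30.6,"rx": 0.25,"gripper": 1},
    {"dx": 2,"dy": 36.8,"dz": -35.7,"rx": 0.3,"gripper": 1},
    {"dx": 2,"dy": 42,"dz": -40.8,"rx": 0.35,"gripper": 1},
    {"dx": 2,"dy": 52.5,"dz": -51,"rx": 0.41,"gripper": 1},
    {"dx": 2,"dy": 52.5,"dz": -51,"rx": 0.41,"gripper": 1},
  ],
)

```text
$.commands[0]: bad value
```

Run:
```python
from plant import arm
from h import *
s=arm.get_state();print(s["time"],s["tcp_pos"],s["qpos"],s["wrist_force"])
print(cmd(s["tcp_pos"],R_of(s),[.516,.117,.2],down(-93.6)))
```

```text
1.1 [ 0.19540935 -0.54075213  0.23928454] [-1.35800659e+00  1.50482220e-01  1.43738426e+00  6.02947057e-06
  1.55379796e+00 -1.33988869e-01] [-0.07590708  0.45590417 -0.24883366]
(array([  3.933,  52.506, -50.964]), array([ 4.096e-01, -1.000e-04, -0.000e+00]))
```

carry_out(
  commands=[
    {"rx": 0.04,"ry": 0,"rz": 0,"dx": 0.4,"dy": 5.2,"dz": -5.1,"gripper": 1},
    {"rx": 0.08,"ry": 0,"rz": 0,"dx": 0.8,"dy": 10.5,"dz": -10.2,"gripper": 1},
    {"rx": 0.12,"ry": 0,"rz": 0,"dx": 1.2,"dy": 15.8,"dz": -15.3,"gripper": 1},
    {"rx": 0.16,"ry": 0,"rz": 0,"dx": 1.6,"dy": 21,"dz": -20.4,"gripper": 1},
    {"rx": 0.2,"ry": 0,"rz": 0,"dx": 2,"dy": 26.2,"dz": -25.5,"gripper": 1},
    {"rx": 0.25,"ry": 0,"rz": 0,"dx": 2,"dy": 31.5,"dz": -30.6,"gripper": 1},
    {"rx": 0.3,"ry": 0,"rz": 0,"dx": 2,"dy": 36.8,"dz": -35.7,"gripper": 1},
    {"rx": 0.35,"ry": 0,"rz": 0,"dx": 2,"dy": 42,"dz": -40.8,"gripper": 1},
    {"rx": 0.41,"ry": 0,"rz": 0,"dx": 2,"dy": 52.5,"dz": -51,"gripper": 1},
    {"rx": 0.41,"ry": 0,"rz": 0,"dx": 2,"dy": 52.5,"dz": -51,"gripper": 1},
  ],
)

```text
time: 1.93
tcp_pos: [0.3779, -0.1645, 0.2236]
orientation: [0.483, 0.517, 0.482, -0.517]
wrist_force: [1.3, -1.1, -0.4]
width: 0.999
```

Run:
```python
from plant import arm
from h import *
s=arm.get_state();print(s["time"],s["tcp_pos"],s["qpos"],s["wrist_force"])
print(cmd(s["tcp_pos"],R_of(s),[.516,.117,.2],down(-93.6)))
```

```text
1.9333 [ 0.37792638 -0.16453535  0.2236341 ] [-5.98046604e-01 -1.92519169e-01  1.80496985e+00  1.74340606e-05
  1.52826834e+00  1.04042223e+00] [ 1.2730744  -1.09292346 -0.37203553]
(array([  2.36 ,  11.87 , -29.024]), array([-0.0048,  0.0004, -0.0008]))
```

carry_out(
  commands=[
    {"rx": 0,"ry": 0,"rz": 0,"dx": 0,"dy": 1.5,"dz": -3.6,"gripper": 1},
    {"rx": 0,"ry": 0,"rz": 0,"dx": 0,"dy": 3,"dz": -7.2,"gripper": 1},
    {"rx": 0,"ry": 0,"rz": 0,"dx": 0.5,"dy": 4.5,"dz": -10.8,"gripper": 1},
    {"rx": 0,"ry": 0,"rz": 0,"dx": 1,"dy": 6,"dz": -14.4,"gripper": 1},
    {"rx": 0,"ry": 0,"rz": 0,"dx": 1.5,"dy": 7.5,"dz": -18,"gripper": 1},
    {"rx": 0,"ry": 0,"rz": 0,"dx": 2,"dy": 9,"dz": -21.6,"gripper": 1},
    {"rx": 0,"ry": 0,"rz": 0,"dx": 2.4,"dy": 10.5,"dz": -25.2,"gripper": 1},
    {"rx": 0,"ry": 0,"rz": 0,"dx": 2.4,"dy": 11.2,"dz": -27.2,"gripper": 1},
    {"rx": 0,"ry": 0,"rz": 0,"dx": 2.4,"dy": 11.2,"dz": -27.2,"gripper": 1},
    {"rx": 0,"ry": 0,"rz": 0,"dx": 2.4,"dy": 11.2,"dz": -27.2,"gripper": 1},
  ],
)

```text
time: 2.77
tcp_pos: [0.5066, 0.0988, 0.199]
orientation: [-0.484, -0.515, -0.485, 0.515]
wrist_force: [-0.9, -1.1, 0.7]
width: 0.997
```

Run:
```python
from plant import arm
from h import *
s=arm.get_state();print(s["time"],s["tcp_pos"],s["qpos"],s["qd"].round(3),s["wrist_force"])
d=arm.snapshot("wrist");cv2.imwrite("pics/w1.png",d["frame"][:,:,::-1])
s=arm.get_state();print(s["time"],s["tcp_pos"])
print(cmd(s["tcp_pos"],R_of(s),[.516,.117,.2],down(-93.6)))
```

```text
2.7667 [0.50660518 0.09880658 0.19904758] [ 4.32933817e-02  4.55362644e-02  1.63372869e+00 -3.77563119e-05
  1.46306536e+00  1.67510676e+00] [-0.039 -0.025  0.019 -0.004  0.003 -0.013] [-0.88053657 -1.11043648  0.65544793]
2.8167 [0.50643332 0.0979289  0.19922679]
(array([-0.078,  0.836, -1.963]), array([0.0005, 0.0002, 0.0004]))
```

View pics/w1.png

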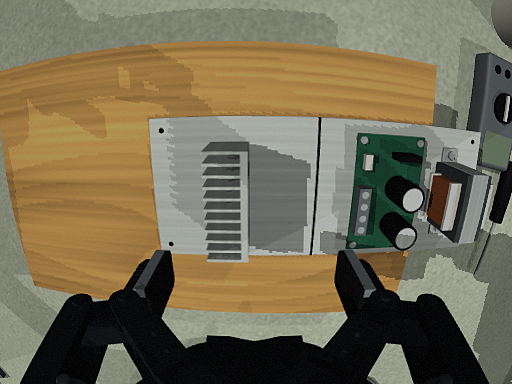

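```bash
cat >> h.py <<'E'
def wpt(d,s,uv,z):
    a=np.array([uv[0]-d["cx"],uv[1]-d["cy"]]);r=np.hypot(*a);t=r/d["fx"]
    v=np.array([a[0]/r*np.sin(t),-a[1]/r*np.sin(t),-np.cos(t)])
    M=d["mount"];R=R_of(s).as_matrix()
    o=np.asarray(s["tcp_pos"])+R@M[:3,3];v=R@M[:3,:3]@v
    return o+v*(z-o[2])/v[2]
E
python3 - <<'E'
from plant import arm
from h import *
s=arm.get_state();d=arm.snapshot("wrist")
for n,uv,z in [("lfar",(320,118),.104),("lnear",(311,254),.104),("TL",(149,118),.104),("BL",(159,252),.104),("TR",(480,131),.104),("rf",(437,64),.1),("edge far",(434,118),.1),("edge near",(401,280),.1),("hs bl",(208,262),.149),("hs br",(249,262),.149),("hs tr",(249,142),.149),("hs tl",(205,142),.149)]: print(n,wpt(d,s,uv,z).round(4))
E
```

```text
lfar [0.5723 0.0432 0.104 ]
lnear [0.4535 0.051  0.104 ]
TL [0.5824 0.1782 0.104 ]
BL [0.4629 0.189  0.104 ]
TR [ 0.5632 -0.1206  0.104 ]
rf [ 0.6217 -0.0688  0.1   ]
edge far [ 0.5728 -0.0649  0.1   ]
edge near [ 0.4081 -0.0488  0.1   ]
hs bl [0.478  0.1343 0.149 ]
hs br [0.4766 0.1043 0.149 ]
hs tr [0.5624 0.0984 0.149 ]
hs tl [0.5644 0.1262 0.149 ]
```

carry_out(
  commands=[
    {"rx": 0,"ry": 0,"rz": 0,"dx": 0,"dy": 0.5,"dz": -1,"gripper": 1},
    {"rx": 0,"ry": 0,"rz": 0,"dx": 0,"dy": 0.9,"dz": -1.9,"gripper": 1},
    {"rx": 0,"ry": 0,"rz": 0,"dx": 1.2,"dy": 0.9,"dz": -1.9,"gripper": 1},
    {"rx": 0,"ry": 0,"rz": 0,"dx": 2.4,"dy": 0.9,"dz": -1.9,"gripper": 1},
    {"rx": 0,"ry": 0,"rz": 0,"dx": 3.6,"dy": 0.9,"dz": -1.9,"gripper": 1},
    {"rx": 0,"ry": 0,"rz": 0,"dx": 4.8,"dy": 0.9,"dz": -1.9,"gripper": 1},
    {"rx": 0,"ry": 0,"rz": 0,"dx": 6,"dy": 0.9,"dz": -1.9,"gripper": 1},
    {"rx": 0,"ry": 0,"rz": 0,"dx": 7,"dy": 0.9,"dz": -1.9,"gripper": 1},
    {"rx": 0,"ry": 0,"rz": 0,"dx": 7.5,"dy": 0.9,"dz": -1.9,"gripper": 1},
    {"rx": 0,"ry": 0,"rz": 0,"dx": 7.5,"dy": 0.9,"dz": -1.9,"gripper": 1},
  ],
)

```text
time: 3.7
tcp_pos: [0.5163, 0.1162, 0.123]
orientation: [-0.483, -0.515, -0.484, 0.516]
wrist_force: [-0.1, 0.1, 0.9]
width: 0.999
```

Run:
```python
from plant import arm
from h import *
s=arm.get_state();print(s["time"],s["tcp_pos"],s["qd"].round(3),s["wrist_force"])
d=arm.snapshot("wrist");cv2.imwrite("pics/w2.png",d["frame"][:,:,::-1])
s=arm.get_state();print(s["time"],s["tcp_pos"])
print(cmd(s["tcp_pos"],R_of(s),[.516,.117,.122],down(-93.6)))
```

```text
3.7 [0.51626798 0.11617576 0.1229582 ] [ 0.001 -0.016 -0.031 -0.     0.025 -0.   ] [-0.06599452  0.06608741  0.91876744]
3.75 [0.51663957 0.11625606 0.12395882]
(array([ 0.196, -0.068, -0.07 ]), array([-0.0005, -0.    ,  0.0008]))
```

View pics/w2.png

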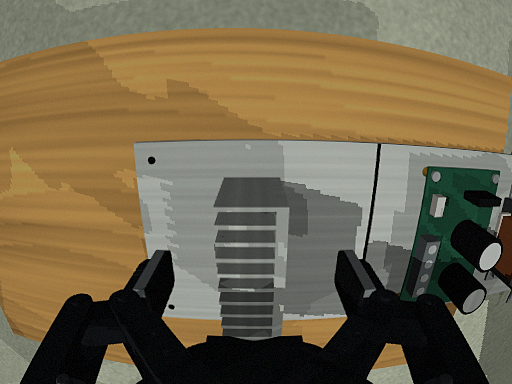

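carry_out(
  commands=[
    {"rx": 0,"ry": 0,"rz": 0,"dx": 0.2,"dy": 0,"dz": 0,"gripper": 0.6},
    {"rx": 0,"ry": 0,"rz": 0,"dx": 0.2,"dy": 0,"dz": 0,"gripper": 0.5},
    {"rx": 0,"ry": 0,"rz": 0,"dx": 0.2,"dy": 0,"dz": 0,"gripper": 0.45},
    {"rx": 0,"ry": 0,"rz": 0,"dx": 0.2,"dy": 0,"dz": 0,"gripper": 0.4},
    {"rx": 0,"ry": 0,"rz": 0,"dx": 0.2,"dy": 0,"dz": 0,"gripper": 0.36},
    {"rx": 0,"ry": 0,"rz": 0,"dx": 0.2,"dy": 0,"dz": 0,"gripper": 0.33},
    {"rx": 0,"ry": 0,"rz": 0,"dx": 0.2,"dy": 0,"dz": 0,"gripper": 0.2},
    {"rx": 0,"ry": 0,"rz": 0,"dx": 0.2,"dy": 0,"dz": 0,"gripper": 0.1},
    {"rx": 0,"ry": 0,"rz": 0,"dx": 0.2,"dy": 0,"dz": 0,"gripper": 0},
    {"rx": 0,"ry": 0,"rz": 0,"dx": 0.2,"dy": 0,"dz": 0,"gripper": 0},
  ],
  grip_force=70,
)

```text
time: 4.58
tcp_pos: [0.5171, 0.1168, 0.1231]
orientation: [0.484, 0.516, 0.484, -0.515]
wrist_force: [-1.9, 5.3, 6.4]
width: 0.346
```

Run:
```python
from plant import arm
from h import *
s=arm.get_state();print(s["time"],s["tcp_pos"],s["qd"].round(3),s["wrist_force"],s["moment"],s["width"])
d=arm.snapshot("wrist");cv2.imwrite("pics/w3.png",d["frame"][:,:,::-1])
s=arm.get_state();print(s["time"],s["tcp_pos"],s["width"])
print(cmd(s["tcp_pos"],R_of(s),[.516,.117,.122],down(-93.6)))
```

```text
4.5833 [0.51705428 0.11681587 0.12308169] [-0.001 -0.     0.    -0.001 -0.    -0.   ] [-1.88397148  5.29592576  6.41783193] [ 0.80983012  0.15557423 -0.10287494] 0.3462684658501302
4.6333 [0.51706138 0.11684705 0.12307506] 0.34095032501196204
(array([ 0.107, -0.107, -0.008]), array([-0.0003, -0.0011, -0.001 ]))
```

View pics/w3.png

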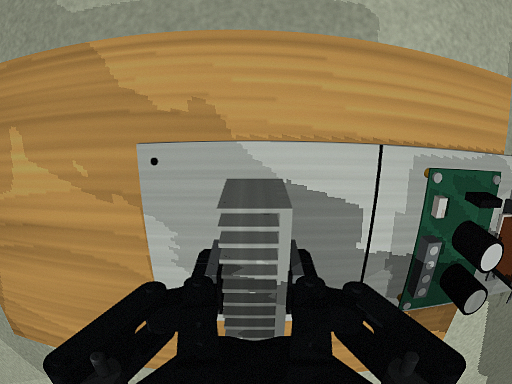

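carry_out(
  commands=[
    {"rx": 0,"ry": 0,"rz": 0,"dx": 0.05,"dy": 0,"dz": 0,"gripper": 0},
    {"rx": 0,"ry": 0,"rz": 0,"dx": 0.1,"dy": 0,"dz": 0,"gripper": 0},
    {"rx": 0,"ry": 0,"rz": 0,"dx": 0.15,"dy": 0,"dz": 0,"gripper": 0},
    {"rx": 0,"ry": 0,"rz": 0,"dx": 0.15,"dy": 0,"dz": 0.2,"gripper": 0},
    {"rx": 0,"ry": 0,"rz": 0,"dx": 0.15,"dy": 0,"dz": 0.5,"gripper": 0},
    {"rx": 0,"ry": 0,"rz": 0,"dx": 0.15,"dy": 0,"dz": 0.9,"gripper": 0},
    {"rx": 0,"ry": 0,"rz": 0,"dx": 0.15,"dy": 0,"dz": 1.3,"gripper": 0},
    {"rx": 0,"ry": 0,"rz": 0,"dx": 0.15,"dy": 0,"dz": 1.7,"gripper": 0},
    {"rx": 0,"ry": 0,"rz": 0,"dx": 0.15,"dy": 0,"dz": 2,"gripper": 0},
    {"rx": 0,"ry": 0,"rz": 0,"dx": 0.15,"dy": 0,"dz": 2,"gripper": 0},
  ],
)

```text
time: 5.47
tcp_pos: [0.5168, 0.0975, 0.1231]
orientation: [0.484, 0.517, 0.484, -0.514]
wrist_force: [0.0, 12.5, 20.7]
width: 0.343
```

Run:
```python
from plant import arm
from h import *
s=arm.get_state();print(s["time"],s["tcp_pos"],s["qd"].round(3),s["wrist_force"],s["moment"],s["width"])
print(cmd(s["tcp_pos"],R_of(s),[.5115,.0325,.122],down(-95.3)))
x=R_of(s).as_matrix()[:,0];print(x)
```

```text
5.4667 [0.51679068 0.0975053  0.12307904] [ 0.003  0.002  0.    -0.01   0.002  0.009] [ 0.02528049 12.51543046 20.67707853] [ 1.64507749  0.26994499 -0.02147039] 0.34299467189808563
(array([ 0.088, -0.12 ,  6.521]), array([ 0.0296, -0.0031, -0.0041]))
[ 0.00435078  0.0027566  -0.99998674]
```

carry_out(
  commands=[
    {"rx": 0.003,"ry": 0,"rz": 0,"dx": 0,"dy": 0,"dz": 0.6,"gripper": 0},
    {"rx": 0.007,"ry": 0,"rz": 0,"dx": 0,"dy": 0,"dz": 1.4,"gripper": 0},
    {"rx": 0.011,"ry": 0,"rz": 0,"dx": 0,"dy": 0,"dz": 2.2,"gripper": 0},
    {"rx": 0.015,"ry": 0,"rz": 0,"dx": 0,"dy": -0.05,"dz": 3,"gripper": 0},
    {"rx": 0.019,"ry": 0,"rz": 0,"dx": 0,"dy": -0.05,"dz": 3.8,"gripper": 0},
    {"rx": 0.023,"ry": 0,"rz": 0,"dx": 0,"dy": -0.1,"dz": 4.6,"gripper": 0},
    {"rx": 0.026,"ry": 0,"rz": 0,"dx": 0,"dy": -0.1,"dz": 5.4,"gripper": 0},
    {"rx": 0.03,"ry": 0,"rz": 0,"dx": 0,"dy": -0.1,"dz": 6,"gripper": 0},
    {"rx": 0.03,"ry": 0,"rz": 0,"dx": 0,"dy": -0.1,"dz": 6.5,"gripper": 0},
    {"rx": 0.03,"ry": 0,"rz": 0,"dx": 0,"dy": -0.1,"dz": 6.5,"gripper": 0},
  ],
)

```text
time: 6.3
tcp_pos: [0.5117, 0.0321, 0.123]
orientation: [0.477, 0.524, 0.476, -0.521]
wrist_force: [0.4, 8.9, 20.8]
width: 0.341
```

Run:
```python
from plant import arm
from h import *
s=arm.get_state();print(s["time"],s["tcp_pos"],s["wrist_force"],s["moment"],s["width"])
print(cmd(s["tcp_pos"],R_of(s),[.5096,.0125,.122],down(-95.3)))
d=arm.snapshot("wrist");cv2.imwrite("pics/w4.png",d["frame"][:,:,::-1])
im=d["frame"][100:340,290:512,::-1];cv2.imwrite("pics/w4z.png",cv2.resize(im,None,fx=2.5,fy=2.5,interpolation=cv2.INTER_CUBIC))
d=arm.snapshot("top");cv2.imwrite("pics/t4.png",d["frame"][:,:,::-1])
im=d["frame"][150:300,150:350,::-1];cv2.imwrite("pics/t4z.png",cv2.resize(im,None,fx=4,fy=4,interpolation=cv2.INTER_CUBIC))
```

```text
6.3 [0.51170263 0.03212929 0.12302679] [ 0.38173599  8.92144311 20.75663924] [ 1.28561328  0.31063906 -0.09396979] 0.3409497931419763
(array([ 0.098, -0.027,  1.974]), array([-0.0008, -0.0024, -0.0041]))
```

View pics/w4z.png

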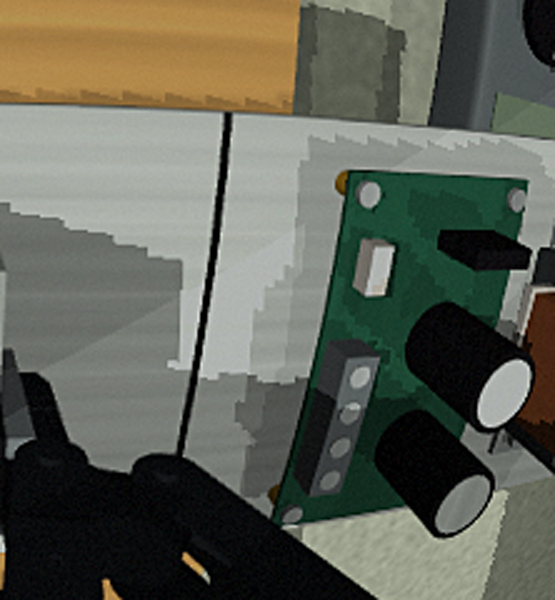

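View pics/t4z.png

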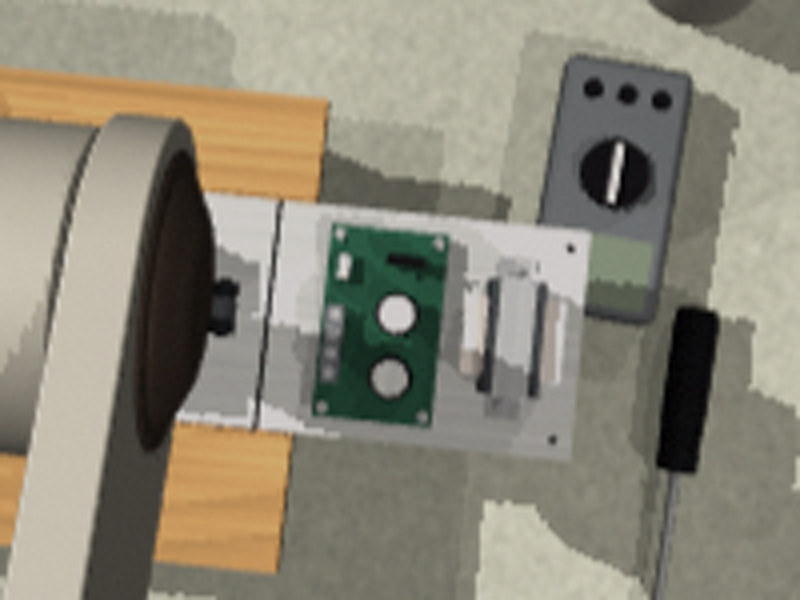

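View pics/w4.png

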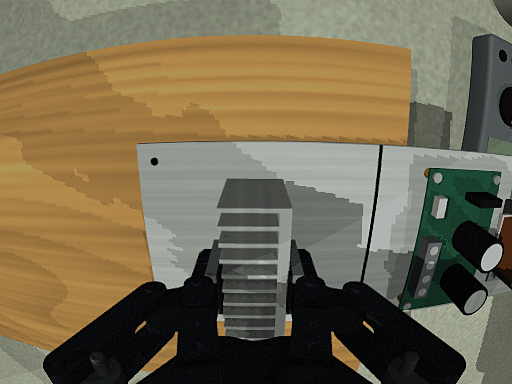

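```bash
cat >> h.py <<'E'
def subrow(im,v,lo,hi,kind):
    # kind 'line': dark min centroid ; 'edge': wood(R-B high) -> not
    r=im[v,lo:hi].astype(float)
    if kind=='line':
        g=r.sum(1)/3;w=np.clip(np.median(g)-15-g,0,None)
        if w.sum()<15: return None
        return lo+(w*np.arange(len(g))).sum()/w.sum()
    g=r[:,0]-r[:,2]; a=np.median(g[:4]);b=np.median(g[-4:])
    if a-b<20: return None
    m=(a+b)/2
    i=np.where((g[:-1]>m)&(g[1:]<=m))[0]
    if len(i)!=1: return None
    i=i[0];return lo+i+(g[i]-m)/(g[i]-g[i+1])
def fit(P):
    P=np.array(P)[:,:2]; c=P.mean(0)
    k=np.ones(len(P),bool)
    for _ in range(4):
        a,b=np.polyfit(P[k,0],P[k,1],1);e=P[:,1]-a*P[:,0]-b;k=abs(e)<max(2*e[k].std(),3e-4)
    return a,b,e[k].std(),k.sum()
E
cat > meas.py <<'E'
from h import *
def top(d,lr,er1,er2):
    im=d["frame"];L=[];E1=[];E2=[]
    for rows,lo,hi,out,kind,z in [(*lr,L,'line',.104),(*er1,E1,'edge',.1),(*er2,E2,'edge',.1)]:
        for v in range(*rows):
            u=subrow(im,v,lo(v),hi(v),kind)
            if u is not None: out.append(pt(d,(u,v),z))
    return L,E1,E2
def rep(L,E):
    a,b,s1,n1=fit(L);c,e,s2,n2=fit(E)
    print("line ang",np.degrees(np.arctan(a)),s1,n1,"edge ang",np.degrees(np.arctan(c)),s2,n2)
    for x in (.445,.505,.565): print(x,"line y-edge y (mm)",1000*((a-c)*x+b-e))
E
python3 - <<'E'
from plant import arm
from meas import *
d=arm.snapshot("top")
# zoom coords/4 + (150,150)
li=lambda v:int(220.5-(v-200)*26/230)   # crude centre
c=lambda v:150+(282-(4*(v-150)-200)*26/230)/4
e=lambda v:150+(329-(4*(v-150)-100)*52/473)/4
L,E1,E2=top(d,((202,257),lambda v:int(c(v)-6),lambda v:int(c(v)+7)),((177,199),lambda v:int(e(v)-8),lambda v:int(e(v)+9)),((260,292),lambda v:int(e(v)-8),lambda v:int(e(v)+9)))
print(len(L),len(E1),len(E2)); rep(L,E1+E2)
E
```

```text
55 22 32
line ang -4.932378266542037 0.0020097577772555946 55 edge ang -5.400573021156439 0.00018590033085305501 54
0.445 line y-edge y (mm) 20.203485985765628
0.505 line y-edge y (mm) 20.697789477447625
0.565 line y-edge y (mm) 21.192092969129618
```

```bash
python3 - <<'E'
s=open('h.py').read()
s=s.replace("w=np.clip(np.median(g)-15-g,0,None)","i=int(np.argmin(g));lo+=max(i-3,0);g=g[max(i-3,0):i+4];w=np.clip(min(g[0],g[-1])-8-g,0,None)")
open('h.py','w').write(s)
E
cat > t.py <<'E'
import sys
from plant import arm
from meas import *
sh=float(sys.argv[1]) # px shift of line to the right
d=arm.snapshot("top");s=arm.get_state();print(s["time"],s["tcp_pos"],s["wrist_force"])
c=lambda v:150+(282-(4*(v-150)-200)*26/230)/4+sh
e=lambda v:150+(329-(4*(v-150)-100)*52/473)/4
L,E1,E2=top(d,((202,257),lambda v:int(c(v)-6),lambda v:int(c(v)+7)),((177,199),lambda v:int(e(v)-8),lambda v:int(e(v)+9)),((260,292),lambda v:int(e(v)-8),lambda v:int(e(v)+9)))
print(len(L),len(E1),len(E2)); rep(L,E1+E2)
# wrist
w=arm.snapshot("wrist");im=w["frame"]
cc=lambda v:380.5-(v-145)*.09+sh*0
L=[];E=[]
for v in range(146,270):
    k=380-(v-145)*15/135
    u=subrow(im,v,int(k-10),int(k+10),'line')
    if u is not None:L.append(wpt(w,s,(u,v),.104))
ue=float(sys.argv[2])
for v in range(55,143):
    u=subrow(im,v,int(ue-12),int(ue+12),'edge')
    if u is not None:E.append(wpt(w,s,(u,v),.1))
print("wrist",len(L),len(E));rep(L,E)
E
python3 t.py 0 409
```

```text
6.5 [0.51171842 0.03214292 0.1230489 ] [-0.79666924  6.76437158 21.11056018]
55 22 32
line ang -5.433126798153198 0.0001205312984080059 45 edge ang -5.402642745335155 0.00018063296351221583 54
0.445 line y-edge y (mm) 19.316039827938905
0.505 line y-edge y (mm) 19.28382985101346
0.565 line y-edge y (mm) 19.251619874088014
wrist 124 88
line ang -5.523483794532918 7.277093319876065e-05 124 edge ang -5.4340678225356775 8.225329097599792e-05 88
0.445 line y-edge y (mm) 19.036200032284075
0.505 line y-edge y (mm) 18.941702398527205
0.565 line y-edge y (mm) 18.847204764770336
```

carry_out(
  commands=[
    {"rx": 0,"ry": 0,"rz": 0,"dx": 0,"dy": 0,"dz": 0.2,"gripper": 0},
    {"rx": 0,"ry": 0,"rz": 0,"dx": 0,"dy": 0,"dz": 0.5,"gripper": 0},
    {"rx": 0,"ry": 0,"rz": 0,"dx": 0,"dy": 0,"dz": 0.8,"gripper": 0},
    {"rx": 0,"ry": 0,"rz": 0,"dx": 0,"dy": 0,"dz": 1.1,"gripper": 0},
    {"rx": 0,"ry": 0,"rz": 0,"dx": 0,"dy": 0,"dz": 1.4,"gripper": 0},
    {"rx": 0,"ry": 0,"rz": 0,"dx": 0,"dy": 0,"dz": 1.6,"gripper": 0},
    {"rx": 0,"ry": 0,"rz": 0,"dx": 0,"dy": 0,"dz": 1.75,"gripper": 0},
    {"rx": 0,"ry": 0,"rz": 0,"dx": 0,"dy": 0,"dz": 1.88,"gripper": 0},
    {"rx": 0,"ry": 0,"rz": 0,"dx": 0,"dy": 0,"dz": 1.88,"gripper": 0},
    {"rx": 0,"ry": 0,"rz": 0,"dx": 0,"dy": 0,"dz": 1.88,"gripper": 0},
  ],
)

```text
time: 7.38
tcp_pos: [0.5101, 0.0143, 0.123]
orientation: [0.477, 0.524, 0.476, -0.521]
wrist_force: [2.2, 16.9, 21.8]
width: 0.343
```

```bash
python3 t.py 9 381
python3 - <<'E'
from plant import arm
from h import *
s=arm.get_state();print(s["tcp_pos"],R_of(s).as_matrix()[:,0],s["moment"],s["width"])
d=arm.snapshot("wrist");im=d["frame"][40:340,230:512,::-1];cv2.imwrite("pics/w5z.png",cv2.resize(im,None,fx=2,fy=2,interpolation=cv2.INTER_CUBIC))
d=arm.snapshot("top")
im=d["frame"][150:300,150:350,::-1];cv2.imwrite("pics/t5z.png",cv2.resize(im,None,fx=4,fy=4,interpolation=cv2.INTER_CUBIC))
E
```

```text
7.4333 [0.51003623 0.01432341 0.12303806] [ 1.71572178 17.78050157 21.87142439]
55 22 32
line ang -5.4849004000186055 0.00010534673239333415 46 edge ang -5.405385374106337 0.00016422222847214767 50
0.445 line y-edge y (mm) 1.4268622001018536
0.505 line y-edge y (mm) 1.3428376366399417
0.565 line y-edge y (mm) 1.2588130731780298
wrist 124 88
line ang -5.465367524745183 6.61932293973871e-05 124 edge ang -5.407570355284581 7.514399896002417e-05 88
0.445 line y-edge y (mm) 1.050714796307737
0.505 line y-edge y (mm) 0.9896415406425823
0.565 line y-edge y (mm) 0.9285682849774265
[0.51006756 0.01431321 0.12306213] [ 0.00449247  0.00255552 -0.99998664] [ 2.49484823  0.12890079 -0.13402725] 0.3415135136838357
```

View pics/w5z.png

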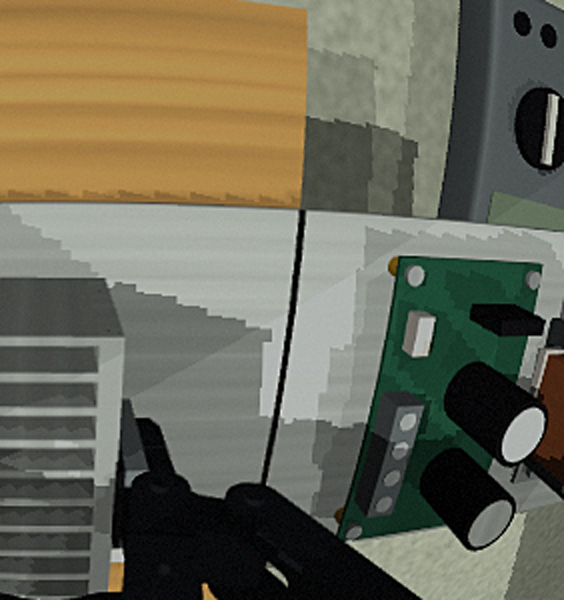

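View pics/t5z.png

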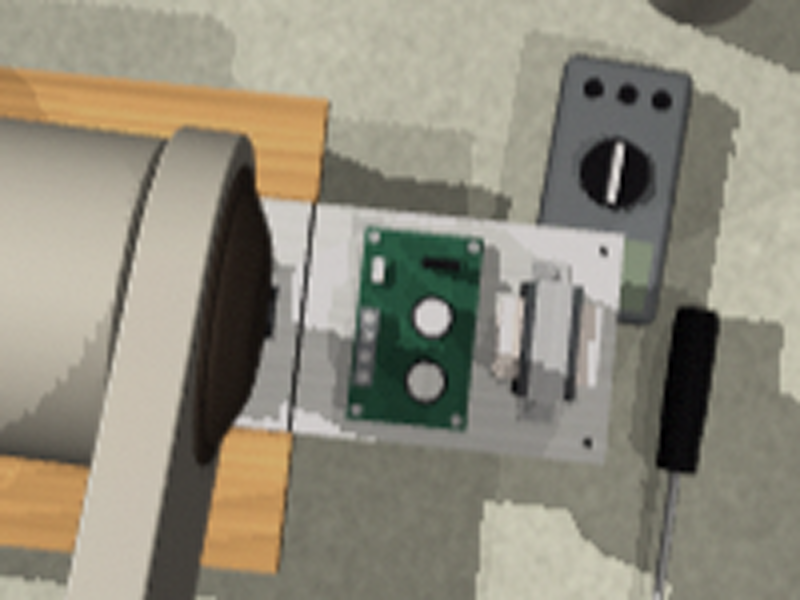

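carry_out(
  commands=[
    {"rx": 0,"ry": 0,"rz": 0,"dx": 0,"dy": 0,"dz": 0.03,"gripper": 0},
    {"rx": 0,"ry": 0,"rz": 0,"dx": 0,"dy": 0,"dz": 0.06,"gripper": 0},
    {"rx": 0,"ry": 0,"rz": 0,"dx": 0,"dy": 0,"dz": 0.1,"gripper": 0},
    {"rx": 0,"ry": 0,"rz": 0,"dx": 0,"dy": 0,"dz": 0.1,"gripper": 0},
    {"rx": 0,"ry": 0,"rz": 0,"dx": 0,"dy": 0,"dz": 0.1,"gripper": 0},
    {"rx": 0,"ry": 0,"rz": 0,"dx": 0,"dy": 0,"dz": 0.1,"gripper": 0},
    {"rx": 0,"ry": 0,"rz": 0,"dx": 0,"dy": 0,"dz": 0.1,"gripper": 0},
    {"rx": 0,"ry": 0,"rz": 0,"dx": 0,"dy": 0,"dz": 0.1,"gripper": 0},
    {"rx": 0,"ry": 0,"rz": 0,"dx": 0,"dy": 0,"dz": 0.1,"gripper": 0},
    {"rx": 0,"ry": 0,"rz": 0,"dx": 0,"dy": 0,"dz": 0.1,"gripper": 0},
  ],
)

```text
time: 8.42
tcp_pos: [0.51, 0.0136, 0.1231]
orientation: [0.477, 0.525, 0.476, -0.521]
wrist_force: [2.0, 19.7, 22.7]
width: 0.34
```

```bash
python3 t.py 9 380; python3 t.py 9 380|head -1
```

```text
8.4667 [0.51000415 0.01357039 0.12307347] [ 0.91719998 19.35822059 22.61450308]
55 22 32
line ang -5.453248748500107 0.0001103093770147156 48 edge ang -5.40263565801268 0.00017837420050319846 53
0.445 line y-edge y (mm) 0.6470802021866229
0.505 line y-edge y (mm) 0.593599751639088
0.565 line y-edge y (mm) 0.5401193010915514
wrist 124 88
line ang -5.478945859783108 7.282701353783769e-05 124 edge ang -5.33265380568012 7.171044517932178e-05 88
0.445 line y-edge y (mm) 0.5315668627389903
0.505 line y-edge y (mm) 0.37699824548162625
0.565 line y-edge y (mm) 0.2224296282242622
8.5667 [0.50997276 0.01357666 0.12307497] [ 1.08940453 19.99930505 21.4910465 ]
```

Run:
```python
from plant import arm
print(arm.hand_in()); s=arm.get_state();print(s["time"],s["tcp_pos"],s["wrist_force"])
```

```text
the job is handed in; nothing more can be done
None
the job is handed in; nothing more can be done
```

The power supply's plate is now out over the right-hand end of the riser with the pen line along the edge. I handed the job in at about 8.6 s with the arm still gripping the heat sink and pressing it down. I gripped the heat sink across its 30 mm at a 70 N setting and pressed down with about 21 N. From there I slid the plate about 104 mm and turned it about 1.8° to square the line with the edge.

- **Line on the edge:** at its middle, the pen line is 0.4 mm (wrist camera) or 0.6 mm (top camera) inside the edge. The line itself is 2 mm wide.
- **Line parallel to the edge:** to within about 0.15°. In the last check the cameras differed by about 0.1° and 0.2 mm, within their calibration.
- **Plate flat:** the tool height stayed at 0.123 m throughout the slide, with about 21–22 N of upward reaction at the end. I inferred flatness from those two readings and didn't check it with a side view. The tool leaned about 0.3°, the same before and after the overhang.
- **Forces:** the largest I read were about 20 N sideways and 23 N upward, well under the limits.
- **Other items:** I didn't go near them. The top view taken 1 mm before the finish shows the multimeter and screwdriver undisturbed; I didn't check the mug and mouse again.

The state couldn't be read after hand-in, so these are the last readings from just before it.

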